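# Fetch the laryngoscope from the blocked supply drawer

## Task

A white scrub bottle has been left standing in the way of the supply drawer: lift it away and stand it upright in the round steel dish, setting it down rather than dropping it. Then pull the drawer out to its stop, take the laryngoscope out of it and lay it flat in the rectangular steel tray, again without dropping it, leaving the drawer fully out. Do not knock over the bottle, the amber jar or the steel beaker.

Things in the scene. Friction and masses are not known exactly. Their poses are not given: they have to be found in the camera images.
- bottle: White plastic scrub bottle, loose, standing on the table in front of the drawer: round body 60 mm in diameter, straight up to 95 mm, then a 38 mm wide cap; 125 mm tall in all, about 0.3 kg. Origin: centre of its underside; z is its axis, up.
- dish: Round low steel dish fixed on the table, where the bottle belongs: 164 mm across the rim, 18 mm high, flat floor 5 mm thick and about 144 mm across inside. Origin: centre of its underside, on the table.
- tray: Rectangular steel instrument tray fixed on the table, empty: 240 mm (its x) by 170 mm (its y), rim 25 mm high, walls 4 mm and floor 4 mm thick. Origin: centre of its underside, on the table. Dish and tray stand on either side of the robot's work area and may be swapped.
- unit_drawer0 (a joint): Drawer travel in m: 0 shut, stop at 0.161; may start a few mm ajar. It slides along the handle point's -x. It sits in a low white cabinet (235 mm deep, 270 mm wide, 94 mm tall); its front is 264 mm wide, its box walls 56 mm high and 6 mm thick, its floor 22 mm above the table.
- unit_drawer0_handle (a point): Middle of the drawer's bar handle, 56 mm above the table: a round steel bar 11 mm thick and 120 mm long along this frame's y, standing 35 mm off the drawer front, with a post at about 51 mm on either side of the middle. x points into the cabinet. The frame moves with the drawer.
- scope: Laryngoscope, loose, 0.2 kg, lying on its side in the drawer (unseen until opened), handle along the drawer's depth, a pack of swabs beside it: L-shaped steel tool, round ribbed handle 28 mm thick, 125 mm long along its y; curved blade 5 mm thick, 26 mm high, from the handle's +y end 75 mm towards its -x. Origin: handle's axis, mid-length, 14 mm above what it lies on; z up.
- scope_tip (a point): Tip of the laryngoscope's blade, at (-75, 47, 0) mm in the laryngoscope's frame.
- jar: Amber jar with a black lid, loose, 64 mm in diameter, 110 mm tall, standing beside the cabinet's front on the robot's left; a bystander. Origin: centre of its underside.
- beaker: Open steel beaker, loose, 72 mm across the rim, 90 mm tall, standing beside the cabinet's front on the robot's right; a bystander. Origin: centre of its underside.
There are look-alikes about, which are no part of the job. What is shaped like the bottle but green or yellow is not meant.

How it is judged:
By the outcome, as a careful person would: the job done as asked, in the order asked, and still so for the second after the job is handed in, with the robot touching nothing.
It also fails if it takes over 70 s, if anything falls off the work surface, if the arm or the gripper's body presses on something with over 40 N, if the wrist force passes 120 N, or if a joint passes its speed limit or range.

## Robot

A 6-joint arm with a two-finger parallel gripper is mounted at the origin on the work surface. World frame = base frame: x ahead of the robot, y to its left, z up, the work surface at z = 0. Lengths are in m, angles in degrees, forces in N, time in s.
With the tool pointing down it reaches from about 0.3 to 0.75 m from the base axis. Payload 8.5 kg.
Tool frame: the origin (TCP) lies at the centre of the arm's flange, where the gripper is bolted on; the fingertips stand 173 mm ahead of it and the grasp point (between the pads) lies 155 mm ahead of it (env.grip_point_offset is the z of the grasp point in the tool frame, in m); z points along the fingers, y is the direction in which the jaws open and shut (so a half turn about z gives the same grasp; the last joint's range is limited). The gripper opens to 85 mm and grips with 20 to 120 N. Pads are 22 mm wide; open, the fingers measure 114 mm over their backs; the gripper's body (76 mm by 85 mm) begins 54 mm behind the grasp point. The pads swing forward as they close: fully open they stand 13 mm farther back than shut.
Start: joints at [-80.002, 21.807, 74.336, -0, 83.858, -12.336], TCP at [0.209, -0.509, 0.405] pointing down, gripper open.
Joint ranges: [-178.18, 178.18], [-50.72, 133.34], [12.68, 142.11], [-81.47, 261.47], [9.98, 163.14], [-165.26, 165.26]. Speed limits (degrees/s): [136.94, 136.94, 180, 180, 180, 180].

## Interface

Orientations are given as a 3x3 rotation matrix whose columns are the frame's x, y, z axes.
In Python, from rig import env, get_image, nets gives the robot as it stands.
- The arm moves only by the tool send_rows, never from a script. Its arguments are lists of equal length, an entry for each row: "xyz": the shift along the tool's x, y, z in mm, a list of three; "spin": the turn about the tool's z in degrees. A call has 1 to 20 rows; each row is the pose to reach, as a shift and turn from the pose measured when the call began, along the tool's axes at that moment; what a row does not reach only later rows make up. A row lasts 1/8 s, in which the tool goes at most 62.5 mm and 10.7 degrees, less where a joint would pass 70% of its speed; a pose out of reach is approached as far as the arm can. A call with a gripper value outside its range is refused whole. "hand" is the opening, from 0 (shut) to 1 (fully open), set as the call begins (left out, the last holds). The fingers move at their own pace and stop on an object; "force" is the grip in N (left out, the last holds). Time passes only in rows, so rows that repeat a pose let the fingers close. It gives the time, the measured TCP pose, the force and the opening at its end, in the units of the state.
- env.observe(): the state, without advancing time (a new reading comes with each control period).
- get_image(name): name is "scene" or "top" or "wrist"; returns a dict with "pixels" (420x560x3 uint8, red, green, blue), "range_z" (420x560 float32, m along the optical axis (not along the pixel's ray), 0 where there is no reading), "fov_y" (degrees; the focal length in pixels is half the picture's height over the tangent of half this angle, whatever the lens; pixels are square), "cx", "cy" (the principal point, pixels), "cam_to_world" (4x4, takes a point from camera to world coordinates). Camera axes: x right, y down, z forward; pixel columns grow to the right and rows downward; lengths in m; the calibration is good to about 2 mm. A picture is of the moment at which its call begins.
- env.close_job(): hands the job in, once; it reports no verdict.
Trained networks look in a picture, given as the dict that the camera call returned (one of the last four; its "shot" number tells which), for a name from the list of things; names that differ only in an ending like _2 or _b are one class to them, and where a whole thing is asked for, a point or a joint stands for the part that bears it (a point fixed in the world has none). Each returns a list of dicts, best first, with "confidence" (0 to 1); they miss things now and then, are a little off and sometimes report something else, mostly with a low value. They report only what shows in the picture. A call takes as long as a camera call. They do not tell look-alikes from the thing itself.
- nets.silhouettes(picture, name): "pixels" (420x560 bool, what is visible of it) and "box" ([centre column, centre row, width, height] in pixels, round what is visible of it).
The state is a dict: "time_s": time; "q": joint angles; "qvel": joint speeds; "joint_efforts": joint torques, N m; "position": TCP position; "tool_rot": TCP orientation; "ft_force": force on the tool from outside, world axes, zero at the start; "wrist_torque": the same for the moment, N m; "grip_width": finger opening in m.
Only numpy, scipy, OpenCV 4.12 (cv2) and the standard library are available. Lean on these libraries where they do the work, as an engineer would, in place of code of your own. Each camera call takes 0.05 s, during which the arm holds its last target. There are 200 camera calls.

## Working session

There is one attempt and no reset: what is moved stays moved. The work goes in short steps, Python scripts to look and compute and a tool call to move; the robot and the scene stay as the last step left them, time stands still between calls to the robot, and variables do not carry over. Pictures are saved under pics/ and viewed, on a budget of 10 in all, crops included, one or two more only if the job needs it, and the job is handed in when it is done.

Besides the shell and the picture viewer there is one more tool, called after "Call:" by a JSON object that holds its "name" and its "arguments", one argument or row to a line. send_rows: Moves the arm, as the interface text tells. Its arguments: {"type":"object","properties":{"xyz":{"type":"array"},"spin":{"type":"array"},"hand":{"type":"number"},"force":{"type":"number"}},"required":["xyz","spin"]}

```bash
mkdir -p pics
cat > h.py <<'E'
import numpy as np, cv2
from rig import env, get_image, nets
def save(p,n): cv2.imwrite('pics/'+n+'.png',p['pixels'][:,:,::-1])
def cloud(p):
    h,w=p['range_z'].shape; f=h/2/np.tan(np.radians(p['fov_y'])/2)
    v,u=np.mgrid[:h,:w]; z=p['range_z']
    P=np.stack([(u-p['cx'])*z/f,(v-p['cy'])*z/f,z,np.ones_like(z)],-1)@p['cam_to_world'].T
    P=P[...,:3]; P[z==0]=np.nan; return P
def find(p,name,k=3):
    C=cloud(p)
    for d in nets.silhouettes(p,name)[:k]:
        q=C[d['pixels']]; q=q[~np.isnan(q[:,0])]
        col=p['pixels'][d['pixels']].mean(0).astype(int) if d['pixels'].any() else None
        if len(q): print(name,round(d['confidence'],2),np.round(d['box']).astype(int),col,'lo',q.min(0).round(3),'5%',np.percentile(q,5,0).round(3),'med',np.median(q,0).round(3),'95%',np.percentile(q,95,0).round(3))
E
python3 - <<'E'
from h import *
for c in ['top','scene']:
    p=get_image(c); save(p,c+'0'); print(c, p['cam_to_world'].round(2).tolist())
    for n in ['bottle','dish','tray','unit_drawer0_handle','jar','beaker']: find(p,n)
s=env.observe(); print(s['position'],s['tool_rot'],s['grip_width'])
a=cv2.imread('pics/top0.png');
E
```

```text
top [[-0.02, -1.0, 0.08, 0.46], [-1.0, 0.02, 0.01, -0.01], [-0.01, -0.08, -1.0, 1.32], [0.0, 0.0, 0.0, 1.0]]
bottle 0.94 [257 292  24  27] [33 88 42] lo [ 0.331  0.05  -0.003] 5% [0.336 0.053 0.044] med [0.362 0.076 0.099] 95% [0.385 0.102 0.126]
bottle 0.71 [175 189  30  24] [131 106  23] lo [ 0.606  0.271 -0.004] 5% [0.608 0.273 0.015] med [0.629 0.29  0.096] 95% [0.658 0.318 0.125]
bottle 0.66 [262 206  26  22] [147 138 122] lo [ 0.549  0.031 -0.005] 5% [0.551 0.036 0.014] med [0.574 0.06  0.098] 95% [0.601 0.086 0.125]
dish 0.68 [415 267  58  58] [123 119 116] lo [ 0.327 -0.445 -0.007] 5% [ 0.342 -0.433 -0.001] med [ 0.407 -0.368  0.004] 95% [ 0.473 -0.301  0.016]
tray 0.85 [161 271  68  90] [135 131 128] lo [ 0.281  0.25  -0.008] 5% [ 0.294  0.265 -0.002] med [0.402 0.345 0.003] 95% [0.513 0.423 0.022]
unit_drawer0_handle 0.88 [275 178  95  30] [123 119 110] lo [ 0.614 -0.115 -0.008] 5% [ 0.621 -0.097  0.024] med [0.66  0.016 0.071] 95% [0.682 0.129 0.083]
jar 0.77 [200 161  30  30] [43 35 29] lo [ 0.682  0.189 -0.   ] 5% [0.684 0.192 0.033] med [0.705 0.215 0.106] 95% [0.733 0.
[... 771 characters left out ...]
9] med [0.734 0.225 0.091] 95% [0.749 0.251 0.112]
unit_drawer0_handle 0.96 [276 229  93  44] [148 147 136] lo [ 0.58  -0.121 -0.006] 5% [ 0.605 -0.087 -0.001] med [0.655 0.026 0.078] 95% [0.683 0.125 0.085]
jar 0.8 [345 276  30  39] [71 63 53] lo [ 0.64   0.19  -0.003] 5% [0.698 0.198 0.012] med [0.734 0.224 0.096] 95% [0.748 0.251 0.112]
beaker 0.97 [199 212  29  39] [91 89 84] lo [ 0.605 -0.267 -0.004] 5% [ 0.649 -0.22   0.005] med [ 0.676 -0.193  0.057] 95% [ 0.712 -0.158  0.089]
[ 0.20898469 -0.50873122  0.4047301 ] [[ 9.24997669e-01  3.79972778e-01  1.55816548e-05]
 [ 3.79972778e-01 -9.24997669e-01 -1.80946005e-05]
 [ 7.53753870e-06  2.26580680e-05 -1.00000000e+00]] 0.08532315781858814
```

View pics/top0.png

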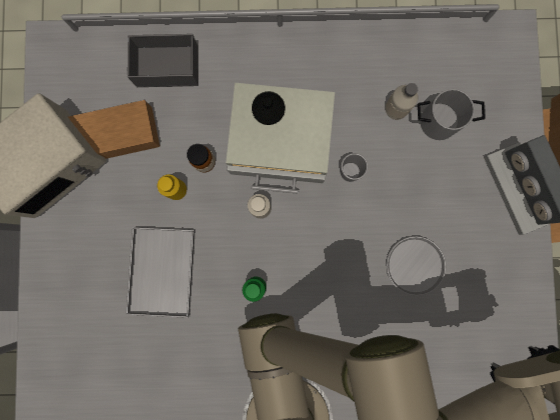

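View pics/scene0.png

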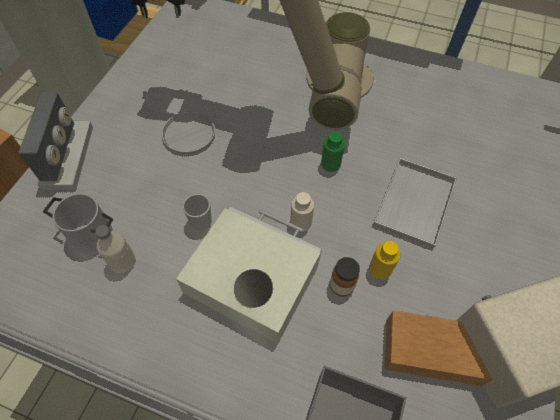

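Run:
```python
from h import *
for c in ['top','scene']:
    p=get_image(c); C=cloud(p); R=C.reshape(-1,3); R=R[~np.isnan(R[:,0])]
    # bottle cap
    m=(abs(R[:,0]-.578)<.05)&(abs(R[:,1]-.062)<.05)&(R[:,2]>.118); print(c,'cap',m.sum(),((R[m].min(0)+R[m].max(0))/2).round(4),R[m].mean(0).round(4))
    # handle bar points
    m=(R[:,0]>.595)&(R[:,0]<.66)&(abs(R[:,1])<.13)&(R[:,2]>.048)&(R[:,2]<.066); B=R[m]
    # cabinet top
    m=(R[:,0]>.6)&(R[:,0]<.95)&(abs(R[:,1])<.17)&(R[:,2]>.088)&(R[:,2]<.1); T=R[m]; 
    r=cv2.minAreaRect(T[:,:2].astype(np.float32)); print('cabtop',len(T),np.round(r[0],4),np.round(r[1],4),round(r[2],2),cv2.boxPoints(r).round(3).tolist())
    print('bar',len(B)); 
    if len(B)>5: 
        v=cv2.fitLine(B[:,:2].astype(np.float32),cv2.DIST_HUBER,0,.005,.005).ravel(); print(v,B.min(0).round(3),B.max(0).round(3))
    for n,z in [('dish',.018),('tray',.025),('jar',.11),('beaker',.09)]:
        for d in nets.silhouettes(p,n)[:1]:
            q=C[d['pixels']]; q=q[abs(q[:,2]-z)<.006]
            if len(q)>5: print(n,[np.round(t,3).tolist() for t in cv2.minAreaRect(q[:,:2].astype(np.float32))], [np.round(t,3) for t in cv2.minEnclosingCircle(q[:,:2].astype(np.float32))])
```

```text
top cap 160 [0.5786 0.0631 0.1245] [0.5784 0.0631 0.123 ]
cabtop 6834 [ 0.7425 -0.0183] [0.3206 0.3025] 83.41 [[0.5740000009536743, -0.1599999964237213], [0.8740000128746033, -0.19499999284744263], [0.9110000133514404, 0.12399999797344208], [0.6110000014305115, 0.15800000727176666]]
bar 287
[0.02032136 0.9997935  0.6266503  0.02722264] [ 0.614 -0.11   0.049] [0.66  0.086 0.066]
tray [[0.413, -0.363], [0.152, 0.157], 1.124] [array([ 0.409, -0.363]), np.float64(0.08)]
jar [[0.714, 0.222], [0.053, 0.054], 44.894] [array([0.714, 0.221]), np.float64(0.028)]
beaker [[0.676, -0.192], [0.07, 0.067], 32.585] [array([ 0.677, -0.193]), np.float64(0.036)]
scene cap 159 [0.5811 0.0663 0.123 ] [0.5825 0.0663 0.1237]
cabtop 8687 [ 0.743  -0.0171] [0.3234 0.3064] 83.27 [[0.5720000267028809, -0.1599999964237213], [0.8759999871253967, -0.19599999487400055], [0.9139999747276306, 0.12600000202655792], [0.6100000143051147, 0.16099999845027924]]
bar 299
[ 0.02279747 -0.9997401   0.6254001   0.0340264 ] [ 0.596 -0.041  0.048] [0.657 0.092 0.066]
dish [[0.411, -0.361], [0.161, 0.161], 54.717] [array([ 0.41 , -0.361]), np.float64(0.084)]
tray [[0.409, 0.345], [0.17, 0.244], 86.6] [array([0.409, 0.345]), np.float64(0.144)]
jar [[0.718, 0.224], [0.054, 0.054], 21.851] [array([0.717, 0.225]), np.float64(0.03)]
beaker [[0.68, -0.189], [0.072, 0.065], 26.331] [array([ 0.681, -0.191]), np.float64(0.036)]
```

Call:
{"name": "send_rows", "arguments": {
  "xyz": [
    [40,-28,0],
    [80,-56,0],
    [120,-83,0],
    [160,-111,0],
    [200,-139,0],
    [240,-167,0],
    [281,-194,0],
    [321,-222,5],
    [361,-250,10],
    [401,-278,15],
    [441,-306,20],
    [481,-333,25],
    [521,-361,30],
    [561,-389,35],
    [561,-389,40],
    [561,-389,40]
  ],
  "spin": [2,4,6,8,10,12,14,16,18,20,22,24,26,27.3,27.3,27.3],
  "hand": 1
}}

```text
time_s: 3.2
position: [0.5799, 0.064, 0.3642]
tool_rot: [[0.996, -0.086, -0.001], [-0.086, -0.996, -0.0], [-0.001, 0.0, -1.0]]
ft_force: [-0.5, -0.8, 0.5]
grip_width: 0.0856
```

Run:
```python
from h import *
s=env.observe(); print(s['time_s'],s['position'].round(4),s['tool_rot'].round(3).tolist(),s['q'],s['ft_force'])
p=get_image('wrist'); save(p,'w1'); C=cloud(p); R=C.reshape(-1,3); R=R[~np.isnan(R[:,0])]
m=(abs(R[:,0]-.58)<.05)&(abs(R[:,1]-.064)<.05)&(R[:,2]>.115)&(R[:,2]<.135); print('cap',m.sum(),R[m].min(0),R[m].max(0),R[m].mean(0))
m=(R[:,0]>.595)&(R[:,0]<.67)&(abs(R[:,1])<.13)&(R[:,2]>.048)&(R[:,2]<.066); B=R[m]
print(len(B),B.min(0),B.max(0)); 
find(p,'unit_drawer0_handle');find(p,'bottle')
```

```text
3.2 [0.5799 0.064  0.3642] [[0.996, -0.086, -0.001], [-0.086, -0.996, -0.0], [-0.001, 0.0, -1.0]] [-5.31723889e+00  2.69166960e+01  7.27908953e+01 -1.57117690e-02
  8.03673651e+01  8.96325223e+01] [-0.51949721 -0.78943501  0.53840796]
cap 3161 [0.56268108 0.04612549 0.11503312] [0.6002816  0.08358568 0.12689124] [0.58269473 0.06460212 0.12418697]
4369 [ 0.59619739 -0.11733591  0.04804129] [0.66995989 0.08915559 0.06598306]
unit_drawer0_handle 0.71 [338 101 413 101] [100  96  92] lo [ 0.608 -0.167 -0.002] 5% [ 0.625 -0.095  0.048] med [0.665 0.02  0.08 ] 95% [0.686 0.13  0.082]
bottle 0.9 [279 379  48  17] [23 50 28] lo [ 0.374  0.056 -0.001] 5% [0.38  0.061 0.001] med [0.388 0.08  0.011] 95% [0.39  0.1   0.025]
bottle 0.85 [277 209  89 104] [97 92 85] lo [ 0.514  0.035 -0.001] 5% [0.568 0.041 0.05 ] med [0.591 0.064 0.102] 95% [0.61  0.087 0.125]
bottle 0.68 [ 20 152  39  70] [81 67 25] lo [ 0.609  0.273 -0.001] 5% [0.614 0.274 0.003] med [0.636 0.276 0.022] 95% [0.659 0.288 0.042]
```

View pics/w1.png

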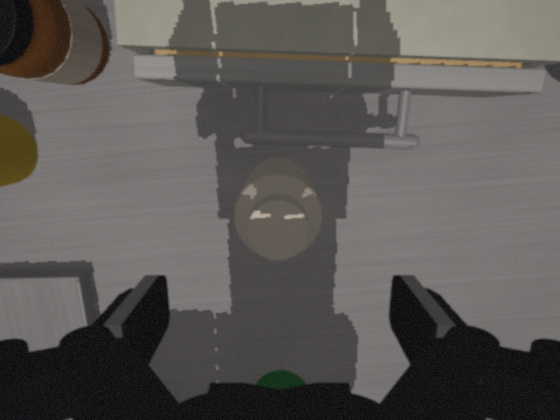

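Call:
{"name": "send_rows", "arguments": {
  "xyz": [
    [1.5,-1,30],
    [1.5,-1,60],
    [1.5,-1,90],
    [1.5,-1,115],
    [1.5,-1,128],
    [1.5,-1,128],
    [1.5,-1,128]
  ],
  "spin": [0,0,0,0,0,0,0]
}}

```text
time_s: 4.22
position: [0.5817, 0.064, 0.2383]
tool_rot: [[0.996, -0.088, 0.002], [-0.088, -0.996, -0.0], [0.002, 0.0, -1.0]]
ft_force: [0.1, 0.1, 0.5]
grip_width: 0.0854
```

Call:
{"name": "send_rows", "arguments": {
  "xyz": [
    [0,0,0],
    [0,0,0],
    [0,0,0],
    [0,0,0],
    [0,0,0],
    [0,0,0]
  ],
  "spin": [0,0,0,0,0,0],
  "hand": 0,
  "force": 40
}}

```text
time_s: 4.97
position: [0.5818, 0.0641, 0.2395]
tool_rot: [[0.996, -0.088, 0.005], [-0.088, -0.996, -0.001], [0.005, 0.0, -1.0]]
ft_force: [-0.6, 0.1, 6.3]
grip_width: 0.0586
```

Run:
```python
from h import *
p=cv2.imread('pics/w1.png')
s=env.observe(); print(s['time_s'],s['position'],s['grip_width'],s['ft_force'])
q=get_image('scene'); C=cloud(q); R=C.reshape(-1,3); R=R[~np.isnan(R[:,0])]
B=R[(R[:,0]>.60)&(R[:,0]<.64)&(R[:,1]>-.09)&(R[:,1]<.1)&(R[:,2]>.05)&(R[:,2]<.066)]
print(len(B),B.min(0),B.max(0),cv2.fitLine(B[:,:2].astype(np.float32),cv2.DIST_HUBER,0,.005,.005).ravel())
```

```text
4.975 [0.58183399 0.06405645 0.23949408] 0.05857239707301734 [-0.58430559  0.09849292  6.2867149 ]
263 [ 0.60027291 -0.04114171  0.05014407] [0.63968237 0.08823238 0.06596685] [0.04838265 0.9988289  0.62674576 0.01660578]
```

Call:
{"name": "send_rows", "arguments": {
  "xyz": [
    [0,0,-15],
    [0,0,-45],
    [0,0,-75],
    [-8,25,-80],
    [-20,65,-80],
    [-34,110,-80],
    [-47,155,-80],
    [-61,200,-80],
    [-75,245,-80],
    [-89,290,-80],
    [-102,335,-80],
    [-116,380,-80],
    [-127,415,-80],
    [-132,433,-80],
    [-134,438,-80],
    [-134,438,-80],
    [-134,438,-80]
  ],
  "spin": [0,0,0,0,0,0,0,0,0,0,0,0,0,0,0,0,0]
}}

```text
time_s: 7.15
position: [0.41, -0.3594, 0.319]
tool_rot: [[0.996, -0.087, 0.005], [-0.087, -0.996, -0.0], [0.005, -0.0, -1.0]]
ft_force: [-0.8, -0.5, -3.3]
grip_width: 0.0585
```

Run:
```python
from h import *
s=env.observe(); print(s['time_s'],s['position'].round(4),s['tool_rot'].round(4).tolist(),s['grip_width'],s['ft_force'])
for c in ['top','scene','wrist']:
    p=get_image(c); 
    if c!='top': save(p,'b_'+c)
    find(p,'bottle',2); C=cloud(p)
    for n in ['dish']:
        for d in nets.silhouettes(p,n)[:1]:
            q=C[d['pixels']]; q=q[abs(q[:,2]-.018)<.006]
            if len(q)>5: print(c,d['confidence'],n,[np.round(t,3).tolist() for t in cv2.minAreaRect(q[:,:2].astype(np.float32))])
```

```text
7.15 [ 0.41   -0.3594  0.319 ] [[0.9962, -0.0866, 0.0046], [-0.0866, -0.9962, -0.0002], [0.0046, -0.0002, -1.0]] 0.05848585419719851 [-0.83834356 -0.51689412 -3.29976115]
bottle 0.71 [258 289  26  30] [33 82 41] lo [ 0.317  0.049 -0.007] 5% [0.334 0.052 0.003] med [0.362 0.075 0.098] 95% [0.385 0.102 0.126]
bottle 0.55 [422 257  18   6] [80 75 66] lo [ 0.423 -0.371  0.004] 5% [ 0.424 -0.358  0.085] med [ 0.43  -0.344  0.14 ] 95% [ 0.436 -0.336  0.175]
bottle 0.83 [384 261  32  38] [138 114  26] lo [ 0.617  0.275 -0.003] 5% [0.628 0.279 0.015] med [0.656 0.303 0.095] 95% [0.668 0.328 0.126]
bottle 0.82 [182 102  27  40] [100  96  83] lo [ 0.38  -0.408  0.001] 5% [ 0.409 -0.374  0.087] med [ 0.429 -0.348  0.147] 95% [ 0.439 -0.329  0.203]
scene 0.67 dish [[0.415, -0.359], [0.155, 0.16], 32.415]
bottle 0.66 [281 290 167 199] [100  94  87] lo [ 0.252 -0.39  -0.001] 5% [ 0.409 -0.383  0.12 ] med [ 0.425 -0.362  0.179] 95% [ 0.438 -0.338  0.205]
wrist 0.6 dish [[0.427, -0.365], [0.163, 0.13], 85.853]
```

View pics/b_scene.png

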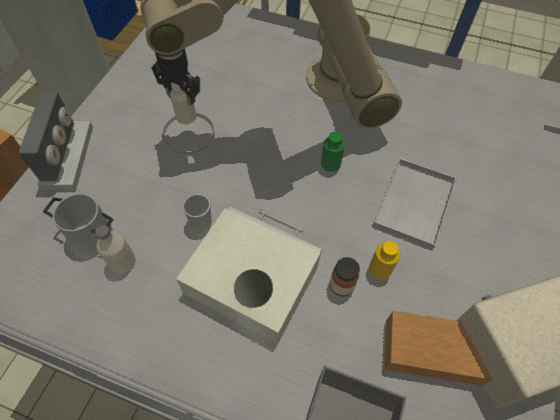

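Call:
{"name": "send_rows", "arguments": {
  "xyz": [
    [0,0,20],
    [0,0,40],
    [0,0,55],
    [0,0,65],
    [0,0,70],
    [0,0,73],
    [0,0,74],
    [0,0,74]
  ],
  "spin": [0,0,0,0,0,0,0,0]
}}

```text
time_s: 8.6
position: [0.4099, -0.3604, 0.2452]
tool_rot: [[0.996, -0.088, 0.005], [-0.088, -0.996, -0.001], [0.005, 0.0, -1.0]]
ft_force: [-0.9, -0.3, -2.9]
grip_width: 0.0588
```

Call:
{"name": "send_rows", "arguments": {
  "xyz": [
    [0,0,1],
    [0,0,1.5],
    [0,0,2]
  ],
  "spin": [0,0,0]
}}

```text
time_s: 8.98
position: [0.4101, -0.3604, 0.2445]
tool_rot: [[0.996, -0.088, 0.006], [-0.088, -0.996, -0.002], [0.006, 0.002, -1.0]]
ft_force: [-0.7, 3.8, 12.3]
grip_width: 0.0584
```

Call:
{"name": "send_rows", "arguments": {
  "xyz": [
    [0,0,0],
    [0,0,0],
    [0,0,0],
    [0,0,0],
    [0,0,0]
  ],
  "spin": [0,0,0,0,0],
  "hand": 1
}}

```text
time_s: 9.6
position: [0.4101, -0.3604, 0.2444]
tool_rot: [[0.996, -0.088, 0.006], [-0.088, -0.996, -0.002], [0.006, 0.002, -1.0]]
ft_force: [0.0, 0.2, 0.4]
grip_width: 0.0855
```

Call:
{"name": "send_rows", "arguments": {
  "xyz": [
    [0,0,-10],
    [0,0,-30],
    [0,0,-70],
    [0,0,-110],
    [0,0,-130],
    [0,0,-130]
  ],
  "spin": [0,0,0,0,0,0]
}}

```text
time_s: 10.35
position: [0.4092, -0.36, 0.3761]
tool_rot: [[0.996, -0.088, 0.008], [-0.088, -0.996, -0.005], [0.009, 0.004, -1.0]]
ft_force: [-0.1, -0.1, -0.5]
grip_width: 0.0856
```

Run:
```python
from h import *
s=env.observe(); print(s['time_s'],s['position'].round(4),s['tool_rot'].round(4).tolist(),s['grip_width'],s['ft_force'])
for c in ['scene','wrist','top']:
    p=get_image(c); C=cloud(p); R=C.reshape(-1,3); R=R[~np.isnan(R[:,0])]
    m=(abs(R[:,0]-.41)<.06)&(abs(R[:,1]+.36)<.06)&(R[:,2]>.122)&(R[:,2]<.136); print(c,'cap',m.sum(),R[m].min(0).round(3),R[m].max(0).round(3)) if m.sum() else 0
    if c!='wrist':
        B=R[(R[:,0]>.59)&(R[:,0]<.645)&(R[:,1]>-.07)&(R[:,1]<.1)&(R[:,2]>.056)&(R[:,2]<.066)]
        print(c,len(B),B.min(0),B.max(0),np.median(B,0),cv2.minAreaRect(B[:,:2].astype(np.float32)))
        F=R[(R[:,0]>.635)&(R[:,0]<.70)&(R[:,1]>-.11)&(R[:,1]<.13)&(R[:,2]>.07)&(R[:,2]<.086)]
        print('front',len(F),cv2.minAreaRect(F[:,:2].astype(np.float32)),F[:,2].max())
```

```text
10.35 [ 0.4092 -0.36    0.3761] [[0.9961, -0.0877, 0.0083], [-0.0876, -0.9961, -0.005], [0.0087, 0.0043, -1.0]] 0.08560239471256102 [-0.06666168 -0.08757521 -0.4891069 ]
scene cap 118 [ 0.39  -0.377  0.122] [ 0.431 -0.339  0.134]
scene 200 [ 0.61597483 -0.03888784  0.0561623 ] [0.64486776 0.08871402 0.06545582] [0.62926173 0.02067522 0.05950082] ((0.6304205060005188, 0.02491244673728943), (0.1276068091392517, 0.02885807678103447), 89.97821044921875)
front 354 ((0.6657075881958008, 0.009340077638626099), (0.24137325584888458, 0.01357131078839302), 82.60533905029297) 0.08586634453401087
wrist cap 2975 [ 0.392 -0.379  0.122] [ 0.429 -0.341  0.131]
top cap 21 [ 0.408 -0.369  0.125] [ 0.426 -0.349  0.132]
top 170 [ 0.61320865 -0.04184448  0.05608045] [0.64419651 0.08273494 0.06572361] [0.62514471 0.01899492 0.05875687] ((0.6284469366073608, 0.020470261573791504), (0.030996844172477722, 0.12451326847076416), 0.27614638209342957)
front 633 ((0.6747852563858032, 0.009393393993377686), (0.24203214049339294, 0.03484015539288521), 83.13514709472656) 0.08589970609338504
```

Call:
{"name": "send_rows", "arguments": {
  "xyz": [
    [9,-20,0],
    [26,-60,0],
    [44,-100,0],
    [62,-140,0],
    [80,-180,0],
    [97,-220,0],
    [115,-260,0],
    [133,-300,0],
    [150,-340,0],
    [166,-375,0],
    [177,-399,0],
    [177,-399,0],
    [177,-399,0]
  ],
  "spin": [-8,-16,-25,-34,-43,-52,-61,-70,-79,-88,-88,-88,-88],
  "hand": 0.35
}}

```text
time_s: 12.12
position: [0.6203, 0.0214, 0.3734]
tool_rot: [[0.123, 0.992, 0.003], [0.992, -0.123, -0.001], [-0.0, 0.003, -1.0]]
ft_force: [0.7, 0.4, -0.6]
grip_width: 0.0299
```

Run:
```python
from h import *
s=env.observe(); print(s['time_s'],s['position'].round(4),s['tool_rot'].round(4).tolist(),s['grip_width'],s['ft_force'],s['q'].round(1))
p=get_image('wrist'); save(p,'h1'); C=cloud(p); R=C.reshape(-1,3); R=R[~np.isnan(R[:,0])]
B=R[(R[:,0]>.59)&(R[:,0]<.66)&(R[:,1]>-.07)&(R[:,1]<.1)&(R[:,2]>.059)&(R[:,2]<.066)]
l=cv2.fitLine(B[:,:2].astype(np.float32),cv2.DIST_HUBER,0,.002,.002).ravel(); print(len(B),l,np.degrees(np.arctan2(l[0],l[1])),B.min(0),B.max(0))
d=abs((B[:,0]-l[2])*l[1]-(B[:,1]-l[3])*l[0]); B=B[d<.005]
l=cv2.fitLine(B[:,:2].astype(np.float32),cv2.DIST_HUBER,0,.002,.002).ravel(); print(len(B),l,np.degrees(np.arctan2(l[0],l[1])),B.min(0),B.max(0),np.median(B,0))
F=R[(R[:,0]>.635)&(R[:,0]<.70)&(R[:,1]>-.11)&(R[:,1]<.13)&(R[:,2]>.07)&(R[:,2]<.086)]
print('front',len(F),cv2.minAreaRect(F[:,:2].astype(np.float32)))
```

```text
12.125 [0.6203 0.0214 0.3734] [[0.1228, 0.9924, 0.0033], [0.9924, -0.1228, -0.0006], [-0.0002, 0.0034, -1.0]] 0.029931480891304794 [ 0.68997108  0.43902056 -0.61458758] [-8.9 30.2 65.4 -0.  84.2 -1.9]
2056 [0.12826778 0.9917396  0.62641615 0.01996341] 7.369505 [ 0.61473923 -0.04175312  0.05900038] [0.65998753 0.08638537 0.06586963]
1681 [0.1217723  0.99255806 0.6269466  0.02573193] 6.9943976 [ 0.61473923 -0.04175312  0.05900038] [0.63810029 0.08638537 0.06348065] [0.62708188 0.02739932 0.06055746]
front 6863 ((0.6743569374084473, 0.04314899072051048), (0.17704229056835175, 0.020540211349725723), 83.14034271240234)
```

View pics/h1.png

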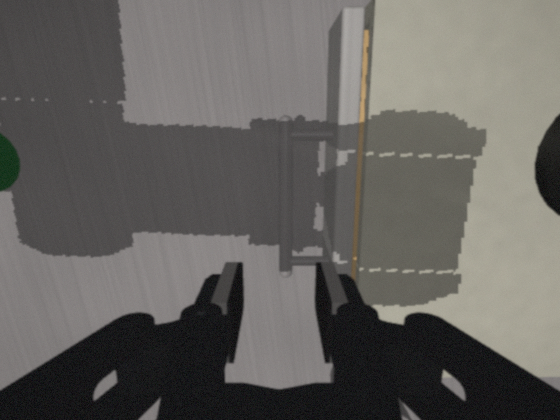

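Run:
```python
from h import *
s=env.observe(); p=get_image('wrist'); R=cloud(p).reshape(-1,3); R=R[~np.isnan(R[:,0])]
T=(R-s['position'])@s['tool_rot']*1000
T=T[(T[:,2]<190)]
for z in range(60,180,10):
    m=T[(T[:,2]>=z)&(T[:,2]<z+10)]
    if len(m): print(z,len(m),m.min(0).round(),m.max(0).round())
```

```text
80 4066 [ 11. -53.  80.] [20. 54. 90.]
90 13551 [  1. -59.  90.] [ 18.  60. 100.]
100 8106 [ -9. -57. 100.] [ 18.  59. 110.]
110 10948 [-13. -53. 110.] [ 14.  54. 120.]
120 4205 [-13. -49. 120.] [ 14.  49. 130.]
130 1929 [-12. -36. 130.] [ 13.  37. 140.]
140 1234 [-11. -28. 140.] [ 12.  29. 150.]
150 1150 [-11. -28. 150.] [ 12.  29. 160.]
160 782 [-11. -28. 160.] [ 11.  29. 170.]
170 78 [-10. -15. 170.] [  8.  15. 174.]
```

Call:
{"name": "send_rows", "arguments": {
  "xyz": [
    [1,5,30],
    [1,5,70],
    [1,5,100],
    [1,5,120],
    [1,5,135],
    [1,5,146],
    [1,5,154],
    [1,5,156],
    [1,5,156]
  ],
  "spin": [0,0,0,0,0,0,0,0,0],
  "hand": 0.25
}}

```text
time_s: 13.35
position: [0.6261, 0.0214, 0.2183]
tool_rot: [[0.124, 0.992, 0.005], [0.992, -0.123, -0.001], [-0.0, 0.005, -1.0]]
ft_force: [0.7, -0.2, -0.7]
grip_width: 0.0209
```

Call:
{"name": "send_rows", "arguments": {
  "xyz": [
    [0,0,0],
    [0,0,0],
    [0,0,0],
    [0,0,0]
  ],
  "spin": [0,0,0,0],
  "hand": 0,
  "force": 60
}}

```text
time_s: 13.85
position: [0.6262, 0.0213, 0.2188]
tool_rot: [[0.124, 0.992, 0.006], [0.992, -0.124, -0.001], [-0.0, 0.006, -1.0]]
ft_force: [-1.0, 0.8, 5.1]
grip_width: 0.0084
```

Call:
{"name": "send_rows", "arguments": {
  "xyz": [
    [0,-5,0],
    [0,-15,0],
    [0,-28,0],
    [0,-42,0],
    [0,-56,0],
    [0,-70,0],
    [0,-80,0],
    [0,-80,0]
  ],
  "spin": [0,0,0,0,0,0,0,0]
}}

```text
time_s: 14.85
position: [0.5457, 0.0311, 0.2187]
tool_rot: [[0.123, 0.992, 0.005], [0.992, -0.123, -0.001], [-0.001, 0.005, -1.0]]
ft_force: [-1.1, -2.2, 6.5]
grip_width: 0.0085
```

Call:
{"name": "send_rows", "arguments": {
  "xyz": [
    [0,-8,0],
    [0,-20,0],
    [0,-34,0],
    [0,-48,0],
    [0,-60,0],
    [0,-67,0],
    [0,-72,0],
    [0,-75,0],
    [0,-78,0],
    [0,-80,0],
    [0,-82,0],
    [0,-82,0]
  ],
  "spin": [0,0,0,0,0,0,0,0,0,0,0,0]
}}

```text
time_s: 16.35
position: [0.4662, 0.0408, 0.2188]
tool_rot: [[0.124, 0.992, 0.015], [0.992, -0.124, -0.003], [-0.001, 0.015, -1.0]]
ft_force: [16.8, -2.2, -7.4]
grip_width: 0.0086
```

Run:
```python
from h import *
s=env.observe(); print(s['time_s'],s['position'].round(4),s['ft_force'],s['grip_width'],s['q'].round(1))
for c in ['top','scene']:
    p=get_image(c); save(p,'d_'+c); find(p,'scope'); 
    for n in ['jar','beaker','bottle']: find(p,n)
```

```text
16.35 [0.4662 0.0408 0.2188] [16.77623811 -2.16884066 -7.40806797] 0.008623445212580799 [ -9.5  27.5 102.3  -0.   49.4  -2.4]
scope 0.94 [283 198  27  46] [89 85 80] lo [ 0.543 -0.043  0.02 ] 5% [0.546 0.011 0.035] med [0.6   0.024 0.046] 95% [0.66  0.038 0.051]
jar 0.58 [202 157  30  29] [43 35 29] lo [ 0.682  0.189 -0.006] 5% [0.684 0.191 0.026] med [0.707 0.215 0.105] 95% [0.735 0.243 0.111]
beaker 0.84 [353 168  25  26] [95 92 90] lo [ 0.641 -0.242 -0.006] 5% [ 0.647 -0.223 -0.   ] med [ 0.685 -0.199  0.038] 95% [ 0.707 -0.164  0.089]
bottle 0.86 [418 265  32  24] [124 117 104] lo [ 0.372 -0.41  -0.003] 5% [ 0.382 -0.378  0.008] med [ 0.409 -0.348  0.101] 95% [ 0.433 -0.332  0.13 ]
bottle 0.84 [175 188  28  22] [127 103  23] lo [ 0.606  0.271 -0.006] 5% [0.608 0.273 0.01 ] med [0.63  0.291 0.096] 95% [0.659 0.321 0.125]
scope 0.9 [283 213  30  39] [103  99  89] lo [ 0.528 -0.046  0.017] 5% [ 0.548 -0.034  0.024] med [0.58  0.026 0.046] 95% [0.649 0.042 0.051]
jar 0.92 [344 275  30  41] [72 63 53] lo [0.689 0.192 0.003] 5% [0.699 0.198 0.023] med [0.735 0.224 0.102] 95% [0.748 0.249 0.112]
beaker 0.56 [199 213  28  40] [92 91 85] lo [ 0.644 -0.226 -0.002] 5% [ 0.649 -0.22   0.009] med [ 0.677 -0.193  0.059] 95% [ 0.712 -0.159  0.089]
bottle 0.83 [187 121  27  41] [124 118 102] lo [ 0.283 -0.457 -0.006] 5% [ 0.398 -0.375  0.013] med [ 0.426 -0.346  0.086] 95% [ 0.439 -0.329  0.13 ]
bottle 0.67 [335 153  25  38] [33 65 34] lo [ 0.253  0.048 -0.005] 5% [0.356 0.063 0.008] med [0.381 0.09  0.072] 95% [0.39  0.11  0.123]
bottle 0.55 [385 261  32  41] [138 113  25] lo [ 0.618  0.275 -0.   ] 5% [0.629 0.279 0.012] med [0.656 0.302 0.095] 95% [0.668 0.327 0.126]
```

View pics/d_scene.png

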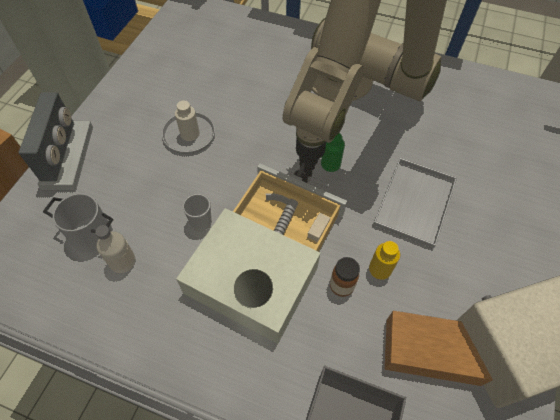

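Call:
{"name": "send_rows", "arguments": {
  "xyz": [
    [0,1,0],
    [0,1,0],
    [0,1,0]
  ],
  "spin": [0,0,0],
  "hand": 0.25
}}

```text
time_s: 17.23
position: [0.4666, 0.0409, 0.2186]
tool_rot: [[0.124, 0.992, 0.013], [0.992, -0.124, -0.003], [-0.001, 0.013, -1.0]]
ft_force: [0.2, -0.1, 0.2]
grip_width: 0.0211
```

Call:
{"name": "send_rows", "arguments": {
  "xyz": [
    [0,0,-10],
    [0,0,-30],
    [0,0,-70],
    [0,0,-110],
    [0,0,-140],
    [0,0,-140]
  ],
  "spin": [0,0,0,0,0,0]
}}

```text
time_s: 17.98
position: [0.4644, 0.0413, 0.3609]
tool_rot: [[0.123, 0.992, 0.018], [0.992, -0.123, -0.003], [-0.001, 0.018, -1.0]]
ft_force: [0.2, 0.3, 0.4]
grip_width: 0.0211
```

Call:
{"name": "send_rows", "arguments": {
  "xyz": [
    [1,12,0],
    [2,30,0],
    [2,48,0],
    [3,66,0],
    [3,84,0],
    [4,102,0],
    [4,118,0],
    [5,130,0],
    [5,130,0],
    [5,130,0],
    [5,130,0]
  ],
  "spin": [10,20,30,40,50,60,70,80,90,90,90],
  "hand": 0.75
}}

```text
time_s: 19.35
position: [0.5938, 0.0303, 0.3628]
tool_rot: [[0.993, -0.12, 0.017], [-0.12, -0.993, -0.003], [0.017, 0.001, -1.0]]
ft_force: [-0.1, -0.3, -0.4]
grip_width: 0.064
```

Run:
```python
from h import *
s=env.observe(); print(s['time_s'],s['position'].round(4),s['tool_rot'].round(4).tolist(),s['grip_width'],s['q'].round(1))
p=get_image('wrist'); save(p,'s1'); find(p,'scope'); find(p,'unit_drawer0_handle'); C=cloud(p)
d=nets.silhouettes(p,'scope')[0]; q=C[d['pixels']]; q=q[q[:,2]>.040]
l=cv2.fitLine(q[:,:2].astype(np.float32),cv2.DIST_HUBER,0,.002,.002).ravel(); print(len(q),l)
for k in range(2):
    t=(q[:,:2]-l[2:])@l[:2]; n=(q[:,0]-l[2])*-l[1]+(q[:,1]-l[3])*l[0]; m=abs(n)<.018
    print(t[m].min(),t[m].max(),n[m].min(),n[m].max(),q[m].max(0)); l=cv2.fitLine(q[m][:,:2].astype(np.float32),cv2.DIST_HUBER,0,.002,.002).ravel(); print(l)
R=C.reshape(-1,3); R=R[~np.isnan(R[:,0])]
for y0 in (0,.02,.04,.06,.08):
    m=R[(abs(R[:,0]-.60)<.005)&(R[:,1]>=y0)&(R[:,1]<y0+.02)]; print(y0,len(m),m[:,2].min().round(3),np.median(m[:,2]).round(3),m[:,2].max().round(3))
```

```text
19.35 [0.5938 0.0303 0.3628] [[0.9926, -0.1201, 0.0168], [-0.1201, -0.9928, -0.0032], [0.017, 0.0012, -0.9999]] 0.06401820349425358 [-8.5 27.9 71.3 -0.  79.8 88.4]
scope 0.65 [319 187 124 165] [73 69 67] lo [ 0.537 -0.048  0.021] 5% [ 0.551 -0.032  0.034] med [0.6   0.023 0.047] 95% [0.664 0.039 0.05 ]
unit_drawer0_handle 0.84 [283 228 356 267] [118 100  74] lo [ 0.43  -0.137 -0.002] 5% [ 0.506 -0.091  0.021] med [0.596 0.017 0.022] 95% [0.678 0.139 0.079]
5803 [ 0.9997592  -0.02194537  0.6070053   0.02413325]
-0.06039832480915158 0.06387667822698777 -0.017993228043682953 0.01710458182247569 [0.6710587  0.04198518 0.05141441]
[ 0.9996777  -0.02538607  0.6111795   0.02623723]
-0.06450786213967956 0.05972675452226703 -0.01792355972379498 0.014802349927745734 [0.6710587  0.04198518 0.05141441]
[ 0.99956286 -0.02956411  0.61144406  0.02631672]
0 955 0.02 0.264 0.273
0.02 481 0.04 0.05 0.273
0.04 249 0.019 0.022 0.042
0.06 2163 0.02 0.246 0.265
0.08 1930 0.02 0.251 0.255
```

View pics/s1.png

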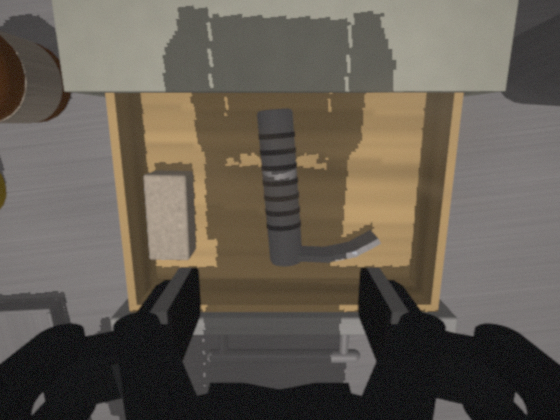

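Call:
{"name": "send_rows", "arguments": {
  "xyz": [
    [1,3,30],
    [1,3,75],
    [1,3,110],
    [1,3,135],
    [1,3,152],
    [1,3,161],
    [1,3,165],
    [1,3,166],
    [1,3,166]
  ],
  "spin": [-2,-4,-4,-4,-4,-4,-4,-4,-4]
}}

```text
time_s: 20.68
position: [0.5976, 0.0266, 0.1979]
tool_rot: [[0.998, -0.053, 0.019], [-0.053, -0.999, -0.004], [0.019, 0.003, -1.0]]
ft_force: [-0.0, 0.1, -0.1]
grip_width: 0.0643
```

Call:
{"name": "send_rows", "arguments": {
  "xyz": [
    [0,0,0],
    [0,0,0],
    [0,0,0],
    [0,0,0],
    [0,0,0],
    [0,0,0]
  ],
  "spin": [0,0,0,0,0,0],
  "hand": 0,
  "force": 60
}}

```text
time_s: 21.42
position: [0.5977, 0.0266, 0.1985]
tool_rot: [[0.998, -0.053, 0.02], [-0.052, -0.999, -0.004], [0.02, 0.003, -1.0]]
ft_force: [-0.6, -0.4, 4.9]
grip_width: 0.0258
```

Call:
{"name": "send_rows", "arguments": {
  "xyz": [
    [0,0,-5],
    [0,0,-20],
    [0,0,-45],
    [0,0,-75],
    [0,0,-100],
    [0,0,-110],
    [0,0,-110]
  ],
  "spin": [0,0,0,0,0,0,0]
}}

```text
time_s: 22.3
position: [0.5954, 0.0271, 0.3088]
tool_rot: [[0.998, -0.053, 0.02], [-0.052, -0.999, -0.004], [0.021, 0.003, -1.0]]
ft_force: [-0.7, 0.6, -3.4]
grip_width: 0.0257
```

Run:
```python
from h import *
s=env.observe(); print(s['time_s'],s['position'].round(4),s['tool_rot'].round(4).tolist(),s['grip_width'],s['ft_force'],s['wrist_torque'])
p=get_image('scene'); save(p,'l1'); find(p,'scope')
for c in ['scene','top']:
    if c=='top': p=get_image(c)
    C=cloud(p)
    for d in nets.silhouettes(p,'tray')[:1]:
        q=C[d['pixels']]; a=q[abs(q[:,2]-.024)<.006]
        print(d['confidence'],len(a),cv2.minAreaRect(a[:,:2].astype(np.float32)))
p=get_image('wrist');find(p,'scope')
```

```text
22.3 [0.5954 0.0271 0.3088] [[0.9984, -0.0525, 0.0205], [-0.0524, -0.9986, -0.0038], [0.0207, 0.0027, -0.9998]] 0.025732883756358647 [-0.73581699  0.57474924 -3.38257736] [ 0.00182114  0.03454394 -0.00032013]
0.94 458 ((0.4075237512588501, 0.3454288840293884), (0.16995911300182343, 0.2459326833486557), 86.45774841308594)
0.85 413 ((0.4055732488632202, 0.34221354126930237), (0.1716419905424118, 0.23938830196857452), 86.04479217529297)
scope 0.9 [348 262 224 316] [70 67 67] lo [ 0.513 -0.043  0.02 ] 5% [0.569 0.012 0.149] med [0.624 0.025 0.157] 95% [0.664 0.037 0.159]
```

View pics/l1.png

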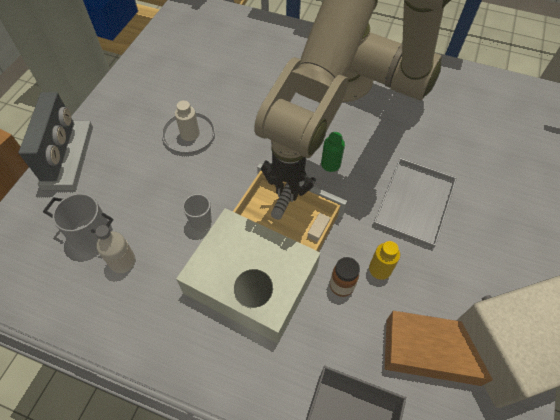

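Call:
{"name": "send_rows", "arguments": {
  "xyz": [
    [-9,-13,0],
    [-26,-40,-1],
    [-49,-75,-1],
    [-73,-112,-2],
    [-97,-149,-2],
    [-121,-186,-3],
    [-145,-222,-4],
    [-169,-259,-4],
    [-190,-291,-5],
    [-206,-316,-5],
    [-214,-329,-5],
    [-214,-329,-5],
    [-214,-329,-5]
  ],
  "spin": [0,0,0,0,0,0,0,0,0,0,0,0,0]
}}

```text
time_s: 24.28
position: [0.3995, 0.3662, 0.3079]
tool_rot: [[0.998, -0.053, 0.019], [-0.053, -0.999, -0.004], [0.019, 0.003, -1.0]]
ft_force: [0.2, -0.3, -1.8]
grip_width: 0.0262
```

Run:
```python
from h import *
s=env.observe(); print(s['time_s'],s['position'].round(4),s['tool_rot'].round(4).tolist(),s['grip_width'],s['ft_force'])
for c in ['wrist','scene']:
    p=get_image(c); save(p,'t_'+c); find(p,'scope',1); 
R=cloud(get_image('wrist')).reshape(-1,3); R=R[~np.isnan(R[:,0])]
m=R[(R[:,2]<.175)&(R[:,2]>.115)&(R[:,0]<.5)&(R[:,1]<.42)&(R[:,1]>.25)]; 
T=(m-s['position'])@s['tool_rot']*1000
print(T.min(0),T.max(0)); 
for x in range(-60,80,10):
    k=T[(abs(T[:,0]-x)<5)&(abs(T[:,1])<15)]; 
    if len(k): print(x,len(k),k[:,2].min().round(1), m[(abs(T[:,0]-x)<5)&(abs(T[:,1])<15)][:,2].max().round(4))
```

```text
24.275 [0.3995 0.3662 0.3079] [[0.9984, -0.0533, 0.0188], [-0.0532, -0.9986, -0.0038], [0.019, 0.0028, -0.9998]] 0.026162499746285837 [ 0.18798696 -0.28606502 -1.7849211 ]
scope 0.7 [347 262 220 316] [76 74 74] lo [ 0.254  0.296 -0.001] 5% [0.373 0.351 0.15 ] med [0.428 0.364 0.157] 95% [0.468 0.377 0.159]
scope 0.59 [428 173  29  50] [73 72 68] lo [ 0.212  0.291 -0.003] 5% [0.353 0.3   0.134] med [0.418 0.363 0.155] 95% [0.472 0.378 0.16 ]
[-48.03345724 -29.77001622 132.84855281] [ 70.57202264  71.32406485 176.46479093]
-40 24 155.8 0.1515
-30 1102 147.3 0.1601
-20 1630 147.2 0.1604
-10 1987 132.9 0.1748
0 2384 132.8 0.175
10 2677 133.1 0.175
20 2026 147.3 0.1609
30 2169 147.4 0.161
40 2257 148.2 0.1605
50 2386 147.9 0.161
60 2506 148.3 0.1608
70 1399 149.0 0.1601
```

View pics/t_wrist.png

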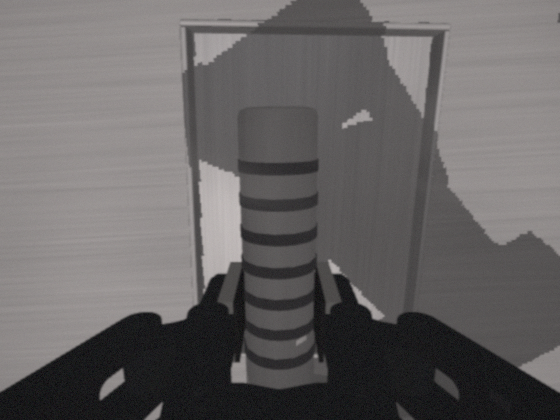

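Call:
{"name": "send_rows", "arguments": {
  "xyz": [
    [0,0,20],
    [-1,0,55],
    [-1,0,85],
    [-2,0,105],
    [-2,0,116],
    [-2,0,122],
    [-2,0,125],
    [-2,0,126.5],
    [-2,0,126.5]
  ],
  "spin": [0,0,0,0,0,0,0,0,0]
}}

```text
time_s: 25.65
position: [0.3999, 0.366, 0.1817]
tool_rot: [[0.998, -0.054, 0.019], [-0.053, -0.999, -0.003], [0.02, 0.002, -1.0]]
ft_force: [0.3, -0.5, -2.1]
grip_width: 0.0262
```

Call:
{"name": "send_rows", "arguments": {
  "xyz": [
    [0,0,0.7],
    [0,0,1.3],
    [0,0,1.9],
    [0,0,1.9]
  ],
  "spin": [0,0,0,0]
}}

```text
time_s: 26.15
position: [0.3999, 0.366, 0.1805]
tool_rot: [[0.998, -0.053, 0.02], [-0.053, -0.999, -0.003], [0.02, 0.002, -1.0]]
ft_force: [-2.3, -0.4, 4.8]
grip_width: 0.0258
```

Call:
{"name": "send_rows", "arguments": {
  "xyz": [
    [0,0,0.3],
    [0,0,0.3],
    [0,0,0.3],
    [0,0,0.3],
    [0,0,0.3]
  ],
  "spin": [0,0,0,0,0],
  "hand": 0.5
}}

```text
time_s: 26.78
position: [0.3999, 0.366, 0.1801]
tool_rot: [[0.998, -0.053, 0.02], [-0.053, -0.999, -0.003], [0.02, 0.002, -1.0]]
ft_force: [-0.1, 0.6, -1.3]
grip_width: 0.0425
```

Call:
{"name": "send_rows", "arguments": {
  "xyz": [
    [0,0,-8],
    [0,0,-25],
    [0,0,-60],
    [0,0,-100],
    [0,0,-140],
    [0,0,-150],
    [0,0,-150]
  ],
  "spin": [0,0,0,0,0,0,0]
}}

```text
time_s: 27.65
position: [0.3968, 0.3664, 0.3302]
tool_rot: [[0.998, -0.053, 0.02], [-0.053, -0.999, -0.003], [0.02, 0.002, -1.0]]
ft_force: [-0.3, 0.1, -0.5]
grip_width: 0.0425
```

Run:
```python
from h import *
s=env.observe(); print(s['time_s'],s['position'].round(4),s['grip_width'],s['ft_force'])
for c in ['wrist','top','scene']:
    p=get_image(c); save(p,'f_'+c); find(p,'scope',1)
    if c!='wrist':
        for n in ['bottle','jar','beaker','unit_drawer0_handle']: find(p,n,1 if n!='bottle' else 3)
    R=cloud(p).reshape(-1,3); R=R[~np.isnan(R[:,0])]
    B=R[(R[:,0]>.44)&(R[:,0]<.482)&(R[:,1]>-.025)&(R[:,1]<.11)&(R[:,2]>.057)&(R[:,2]<.066)]
    if len(B)>20: print(c,'bar',cv2.fitLine(B[:,:2].astype(np.float32),cv2.DIST_HUBER,0,.002,.002).ravel())
```

```text
27.65 [0.3968 0.3664 0.3302] 0.042537302695121564 [-0.25319057  0.10571487 -0.47914172]
scope 0.8 [318 192 121 168] [85 82 82] lo [0.348 0.291 0.003] 5% [0.353 0.306 0.015] med [0.404 0.362 0.029] 95% [0.466 0.377 0.032]
scope 0.84 [159 272  24  48] [67 65 63] lo [ 0.342  0.298 -0.005] 5% [0.349 0.337 0.012] med [0.41  0.358 0.027] 95% [0.465 0.374 0.034]
bottle 0.83 [173 187  30  26] [128 103  22] lo [ 0.606  0.272 -0.007] 5% [0.608 0.273 0.021] med [0.63  0.291 0.096] 95% [0.658 0.318 0.125]
bottle 0.76 [258 291  24  26] [33 87 42] lo [0.328 0.05  0.002] 5% [0.335 0.053 0.042] med [0.361 0.076 0.099] 95% [0.385 0.102 0.126]
bottle 0.58 [421 268  34  23] [127 119 105] lo [ 0.379 -0.387  0.006] 5% [ 0.384 -0.374  0.024] med [ 0.41  -0.347  0.103] 95% [ 0.433 -0.332  0.131]
jar 0.91 [200 159  32  31] [43 36 29] lo [ 0.682  0.189 -0.009] 5% [0.684 0.191 0.023] med [0.706 0.215 0.105] 95% [0.735 0.243 0.111]
beaker 0.93 [353 168  27  28] [96 93 90] lo [ 0.641 -0.24  -0.005] 5% [ 0.647 -0.222 -0.   ] med [ 0.686 -0.198  0.038] 95% [ 0.707 -0.164  0.089]
unit_drawer0_handle 0.95 [271 208 
[... 528 characters left out ...]
353 0.06  0.011] med [0.379 0.086 0.086] 95% [0.39  0.109 0.125]
bottle 0.69 [187 121  26  41] [124 118 103] lo [ 0.299 -0.452 -0.004] 5% [ 0.398 -0.374  0.013] med [ 0.426 -0.346  0.084] 95% [ 0.439 -0.329  0.13 ]
jar 0.75 [345 276  30  36] [73 65 54] lo [ 0.689  0.19  -0.004] 5% [0.699 0.198 0.015] med [0.734 0.224 0.097] 95% [0.748 0.251 0.111]
beaker 0.64 [198 211  30  39] [94 92 86] lo [ 0.602 -0.225 -0.002] 5% [ 0.649 -0.22   0.008] med [ 0.676 -0.192  0.057] 95% [ 0.712 -0.158  0.09 ]
unit_drawer0_handle 0.64 [418 198  31  46] [84 82 78] lo [0.328 0.291 0.001] 5% [0.351 0.304 0.009] med [0.39  0.36  0.028] 95% [0.472 0.377 0.033]
scene bar [0.11590225 0.9932606  0.46921116 0.02598597]
```

View pics/f_scene.png

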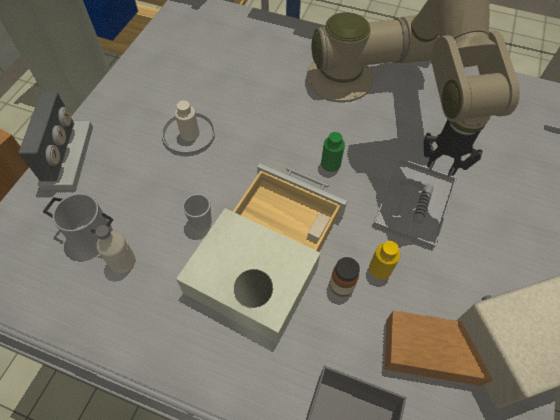

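```bash
python3 -c "
from h import *
print(env.close_job())"
```

```text
the job is handed in; nothing more can be done
None
```

The job is done and handed in, with the arm finishing at 27.7 s of the 70 s allowed.

- **Bottle:** it stands upright in the round dish at about (0.41, -0.36). I lowered it until it touched the dish floor before releasing it.
- **Drawer:** I pulled it by the handle about 161 mm, until the wrist force rose to 17 N at the stop. In the last picture the handle bar was still within about 1 mm of that position.
- **Laryngoscope:** it lies flat in the rectangular tray, with its top 28–29 mm above the tray floor, as expected for a 28 mm handle. I released it only after the force showed contact.
- **Bystanders:** the jar, the beaker and the green and yellow bottles had not moved. The gripper was clear of everything at the end.
- **Network errors:** on the last scene picture the network labelled the laryngoscope as the drawer handle, and on an early one it labelled the jar as the dish. I did not use either reading.
- **Tool tilt:** the tool leaned about 1° by the end, which had no visible effect.

No other check failed.

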